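# Clear the syringe driver and set its carriage to the mark

## Robot

A 6-joint arm with a two-finger parallel gripper is mounted at the origin on a cart in front of the work surface, level with it; the furniture and walls round the work are solid. World frame = base frame: x ahead of the robot, y to its left, z up, the work surface at z = 0. Lengths are in m, angles in rad, forces in N, time in s.
With the tool pointing down it reaches from about 0.3 to 0.775 m from the base axis. Payload 14.6 kg.
Tool frame: the origin (TCP) lies midway between the tips of the shut fingers; the grasp point (between the pads) lies 19 mm behind it; z points along the fingers, y is the line along which they close (so a half turn about z gives the same grasp; the last joint's range is limited). The gripper opens to 94 mm and grips with 3 to 60 N. Pads are 16 mm wide; open, the fingers measure 119 mm over their backs; the gripper's body (75 mm by 177 mm) begins 78 mm behind the grasp point.
Start: joints at [-1.224, 0.3, 1.521, -0, 1.321, -0.067], TCP at [0.221, -0.504, 0.205] pointing down, gripper open.
Joint ranges: [-3.03, 3.03], [-0.79, 2.21], [0.23, 2.52], [-1.04, 4.18], [0, 3.07], [-2.55, 2.55]. Speed limits (rad/s): [2.22, 2.22, 2.57, 3.14, 3.14, 3.14].

## Interface

Orientations are given as [roll, pitch, yaw] about the fixed x, y, z axes, in that order (R = Rz(yaw) Ry(pitch) Rx(roll)).
In Python, from station import ctrl gives the robot as it stands. The module is installed in compiled form; this text tells all that it offers.
- The arm moves only by the tool servo_tool, never from a script. Its argument "plan" is a list of rows, each a list of 7 numbers: the opening in per cent of the stroke, from 0 (shut) to 100 (fully open), then the shift along the tool's x, y, z in m, then the turn, a rotation vector about the tool's x, y, z in rad. A call has exactly 8 rows; each row shifts and turns the commanded pose from where the row before left it, along the tool's axes as they then stand; what a row does not reach is not made up. A row lasts 1/8 s, in which the tool goes at most 62.5 mm and 10.7 degrees, less where a joint would pass 70% of its speed; a pose out of reach is approached as far as the arm can. A call with a gripper value outside its range is refused whole. The fingers move at their own pace and stop on an object; "force" is the grip in N (left out, the last holds). Time passes only in rows, so rows that do not move let the fingers close, or fill a call up. It gives the time, the measured TCP pose, the force, the opening and the grip force at its end, in the units of the state.
- ctrl.get_obs(): the state, without advancing time (a new reading comes with each control period).
- ctrl.camera(name): name is "scene" or "top" or "wrist"; returns a dict with "pixels" (480x640x3 uint8, red, green, blue), "z_map" (480x640 float32, m along the optical axis (not along the pixel's ray), 0 where there is no reading), "mtx" (3x3 intrinsics, pixels), "pose" (4x4, takes a point from camera to world coordinates). Camera axes: x right, y up, looking along -z (the intrinsics and any distortion apply to the point x, -y, -z); pixel columns grow to the right and rows downward; lengths in m; the calibration is good to about 2 mm. A picture is of the moment at which its call begins.
- ctrl.hand_in(): hands the job in; it is judged then, once.
The state is a dict: "time_s": time; "qpos": joint angles; "joint_vel": joint speeds; "tau": joint torques, N m; "ee_pos": TCP position; "eef_rot": TCP orientation; "force": force on the tool from outside, world axes, zero at the start; "moment": the same for the moment, N m; "grip_width": finger opening in m; "grip_force": force on a finger pad.
Only numpy, scipy, OpenCV 4.12 (cv2) and the standard library are available. Lean on these libraries where they do the work, as an engineer would, in place of code of your own. Each camera call takes 0.05 s, during which the arm holds its last target. There are 200 camera calls.

## Task

A used syringe has been left lying on the bed of the bench syringe driver: lift it off and lay it flat in the steel tray. Only then nudge the stiff carriage along the bed in small taps until its pointer stands opposite the tip of the marker clip, within 3 mm and never past the tip by more than that. Leave the bottles round the driver where they stand.

Things in the scene. Friction and masses are not known exactly. Their poses are not given: they have to be found in the camera images.
- driver: Fixed bench syringe driver: white base 126 mm wide (its x), 360 mm long (its y); bed top 16 mm, two flat guide strips (x = -40, +40 mm) 19 mm above the worktop. Grey end blocks, 34 mm high, inner faces at y = -168 and +168 mm. Origin: centre of the underside. +y runs from the carriage's start end to the far end; +x points away from the robot at yaw 0. Turned up to 0.45 rad.
- carriage (a joint): Travel of the carriage along driver +y, m, 0 to 0.185. Plain grey block 92 x 92 mm in plan, centred on driver x = 0, underside 18 and top 48 mm above the worktop; centre at driver y = -67 mm + travel. Push its flat rear (-y) face, 46 mm behind the centre. Starts at 0 to 20 mm, with 55 mm of free bed behind it; must go 35 to 105 mm in +y. Dry friction about 6 N: stays where left.
- index (a point): Tip of the carriage's small steel pointer: on the side of the carriage at driver x = -51.5 mm, middle of its length, 32 mm above the worktop. Moves with the carriage, axes as the driver's.
- mark_tip (a point): Tip of the marker clip, a small grey clip with a steel point fixed on the driver's border at driver x about -53 mm, tip 32 mm above the worktop, clip standing at most 35 mm above the worktop. Axes as the driver's. The pointer is on the mark when both have the same driver y. The clip does not move in the run.
- syringe: Disposable clear syringe, 12 g, 120 mm long (its y), lying in front of the carriage. Round barrel 14 mm across from y = -38 to +28 mm, its axis 11 mm above the underside; flat ears 27 mm wide and 22 mm high at y = +31 mm; plunger with thumb disc to y = +60; capped nozzle to y = -60 mm. Grip the barrel. Origin: centre of the underside, on the bed. Turned up to 0.2 rad to the driver.
- tray: Shallow open steel tray, fixed on the worktop to the right, 104 mm (its x) by 172 mm (its y) outside, rim 22 mm high, walls and floor 3 mm. Origin: centre of the underside.
- rinse_bottle: Tall white rinse bottle with a nozzle, 55 mm diameter, 279 mm high, standing behind the driver. Origin: centre of the underside. Bystander.
- pump_bottle: Tall pump spray bottle, 70 mm diameter, 320 mm high, standing behind the driver. Origin: centre of the underside. Bystander.
- brown_bottle: Brown bottle with white cap, 44 mm diameter, 90 mm high, near the driver's far end. Origin: centre of the underside. Bystander.
- small_bottle: Small brown bottle with white cap, 36 mm diameter, 75 mm high, near the driver's far end. Origin: centre of the underside. Bystander.

How it is judged:
On the way, in this order (a step that is already met when the one before it is completed fails the run):
1. the syringe lies flat in the tray, released (x of syringe in the frame of tray between -0.05 and 0.05 m and y of syringe in the frame of tray between -0.08 and 0.08 m and z of syringe in the frame of tray below 0.03 m and angle between syringe's own z axis and vertical below 0.3 rad and contact force between the fingers and syringe below 0.1 N and linear speed of syringe below 0.02 m/s), for 0.2 s.
2. the pointer stands within 3 mm of the mark along the bed (y of index in the frame of mark_tip between -0.003 and 0.003 m), for 0.2 s.
At the end, for the whole second after the job is handed in: The syringe lies flat and at rest inside the tray; the carriage is at rest with its pointer within 3 mm of the marker tip along the bed; the four bottles stand upright where they stood (within 15 mm) (all of step 2 and x of syringe in the frame of tray between -0.05 and 0.05 m and y of syringe in the frame of tray between -0.08 and 0.08 m and z of syringe in the frame of tray below 0.03 m and angle between syringe's own z axis and vertical below 0.3 rad and velocity of joint carriage between -0.005 and 0.005 m/s and linear speed of syringe below 0.02 m/s and angle between each of rinse_bottle, pump_bottle, brown_bottle, small_bottle's own z axis and vertical below 0.2 rad); the robot touches nothing.
It fails at once if the pointer went more than 3 mm past the marker tip (y of index in the frame of mark_tip above 0.003 m).
It fails at once if the carriage was moved (more than 5 mm) before the syringe lay in the tray (distance of index from where it was at the start of the episode above 0.005 m and not (x of syringe in the frame of tray between -0.05 and 0.05 m and y of syringe in the frame of tray between -0.08 and 0.08 m and z of syringe in the frame of tray below 0.03 m and angle between syringe's own z axis and vertical below 0.3 rad)).
It fails at once if a bottle was displaced by more than 15 mm or tipped (distance of any of rinse_bottle, pump_bottle, brown_bottle, small_bottle from where it was at the start of the episode above 0.015 m or angle between any of rinse_bottle, pump_bottle, brown_bottle, small_bottle's own z axis and vertical above 0.3 rad).
It also fails if it takes over 64 s, if anything falls off the work surface, if the arm or the gripper's body presses on something with over 40 N, if the wrist force passes 120 N, or if a joint passes its speed limit or range.

## Working session

There is one attempt and no reset: what is moved stays moved. The work goes in short steps, Python scripts to look and compute and a tool call to move; the robot and the scene stay as the last step left them, time stands still between calls to the robot, and variables do not carry over. Pictures are saved under pics/ and viewed, at most 10 in all, crops included, and the job is handed in when it is done.

Besides the shell and the picture viewer there is one more tool, called after ">>>" as a command line: name --pt "numbers of a row" for each row, then --argument value for the rest. servo_tool: Moves the arm, as the interface text tells. Its arguments: {"type":"object","properties":{"plan":{"type":"array","items":{"type":"array","items":{"type":"number"}}},"force":{"type":"number"}},"required":["plan"]}

```bash
mkdir -p pics
cat > h.py <<'E'
import numpy as np, cv2
from station import ctrl
def cam(n):
    c=ctrl.camera(n); return c
def pts(c):
    K=c["mtx"]; z=c["z_map"]; v,u=np.mgrid[0:480,0:640]
    p=np.stack([(u-K[0,2])/K[0,0]*z, -(v-K[1,2])/K[1,1]*z, -z, np.ones_like(z)],-1)
    return (p@c["pose"].T)[...,:3]
def ray(c,u,v,h):
    K=c["mtx"]; d=c["pose"][:3,:3]@np.array([(u-K[0,2])/K[0,0],-(v-K[1,2])/K[1,1],-1]); o=c["pose"][:3,3]
    return o+d*(h-o[2])/d[2]
def save(n,im): cv2.imwrite("pics/"+n+".png",im[...,::-1])
E
python3 - <<'E'
from h import *
for n in("top","scene"):
    c=cam(n); save(n+"0",c["pixels"]); np.savez(n+"0.npz",**c); print(n,c["mtx"].round(1).tolist(),c["pose"].round(3).tolist())
print(ctrl.get_obs())
E
```

```text
top [[469.1, 0.0, 322.4], [0.0, 469.1, 248.1], [0.0, 0.0, 1.0]] [[-0.007, 0.998, -0.061, 0.522], [-1.0, -0.008, -0.001, 0.071], [-0.001, 0.061, 0.998, 1.02], [0.0, 0.0, 0.0, 1.0]]
scene [[590.9, 0.0, 320.5], [0.0, 590.9, 242.4], [0.0, 0.0, 1.0]] [[1.0, -0.011, -0.008, 0.57], [0.006, 0.894, -0.449, -0.56], [0.013, 0.449, 0.894, 1.284], [0.0, 0.0, 0.0, 1.0]]
{'time_s': 0.1, 'qpos': array([-1.22361660e+00,  3.00407284e-01,  1.52147661e+00, -4.15545571e-05,
        1.32070974e+00, -6.66215299e-02]), 'joint_vel': array([-0.00216063, -0.0027954 , -0.00311172, -0.00076533, -0.00089135,
        0.00065437]), 'tau': array([ 1.36530463e-03, -5.32644975e+01, -3.53284407e+01,  7.09627778e-02,
        2.34727882e-02, -2.46605919e-05]), 'ee_pos': array([ 0.22105188, -0.50338097,  0.20496553]), 'eef_rot': array([-3.14059121e+00, -2.64753994e-05,  4.13811553e-01]), 'force': array([0.64802104, 0.02742307, 0.88443929]), 'moment': array([ 0.01524058,  0.03404334, -0.03407016]), 'grip_force': 0.0, 'grip_width': 0.09376693890808739}
```

View pics/top0.png

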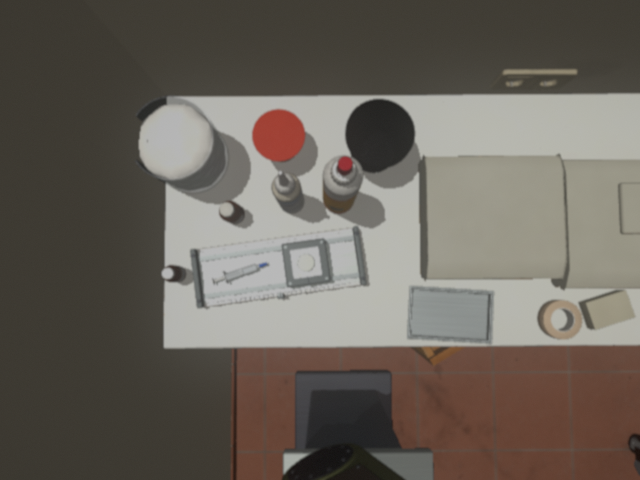

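View pics/scene0.png

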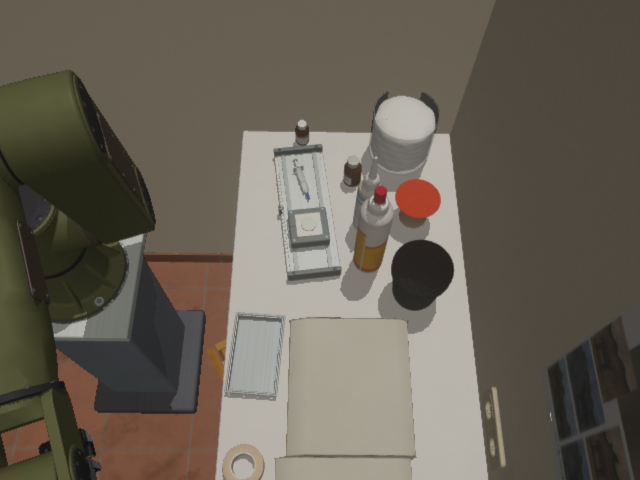

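The top view shows the driver from (198,278), its far end, to (361,257). The carriage is at (306,263), the syringe at about (240,272) with its blue cap to the right, a clip near (283,296) and the tray at (450,314). Next I'll crop in and measure.

Run:
```python
from h import *
c=dict(np.load("top0.npz")); im=c["pixels"]; P=pts(c)
save("crop1",cv2.resize(im[220:320,185:385],None,fx=4,fy=4,interpolation=cv2.INTER_CUBIC))
# tray rim by height
for nm,(r0,r1,c0,c1),(h0,h1) in [("tray",(275,360,400,505),(.012,.03)),("driver base",(215,320,180,380),(.010,.045)),("carr",(220,310,265,345),(.040,.056))]:
    m=np.zeros((480,640),np.uint8); m[r0:r1,c0:c1]=1
    m=m*((P[...,2]>h0)&(P[...,2]<h1)).astype(np.uint8)
    if nm!="tray":
        n,l,s,_=cv2.connectedComponentsWithStats(m); m=(l==1+s[1:,4].argmax()).astype(np.uint8)
    q=P[m>0][:,:2].astype(np.float32); r=cv2.minAreaRect(q); print(nm,len(q),r,np.median(P[m>0][:,2]))
b=(im[...,2].astype(int)-im[...,0]>25); b[:250]=0;b[290:]=0;b[:,:200]=0;b[:,290:]=0
v,u=np.nonzero(b); print("blue cap px",u.mean(),v.mean(),len(u),ray(c,u.mean(),v.mean(),.025))
for n in [(231,210),(174,273),(284,183),(343,166)]: print(n,P[n[1],n[0]])
print(ray(c,283,296,.03),ray(c,240,272,.03))
```

```text
tray 963 ((0.45169299840927124, -0.19819916784763336), (0.18116122484207153, 0.13624192774295807), 86.24656677246094) 0.020035068080555885
driver base 8080 ((0.5413487553596497, 0.1667843759059906), (0.12978939712047577, 0.36052951216697693), 7.576493740081787) 0.016080649739764863
carr 1939 ((0.5511776804924011, 0.10723477602005005), (0.09197033196687698, 0.09188544005155563), 7.45580530166626) 0.04793996029363279
blue cap px 262.3333333333333 264.4166666666667 24 [0.54887007 0.19992412 0.025     ]
(231, 210) [0.6563425  0.25427596 0.08919112]
(174, 273) [0.53168772 0.3741024  0.06607389]
(284, 183) [0.68165663 0.13657856 0.22986244]
(343, 166) [0.68888949 0.0398732  0.3193397 ]
[0.48205083 0.15581913 0.03      ] [0.53310605 0.24636756 0.03      ]
```

View pics/crop1.png

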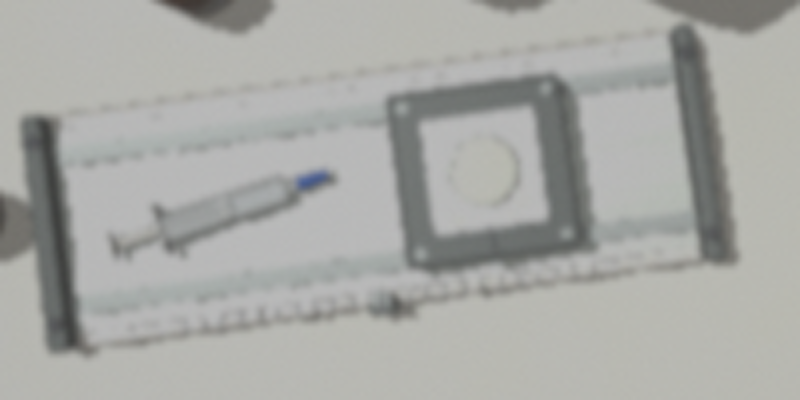

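The crop shows the carriage, with the clip at crop (392,303). The syringe runs from its thumb disc at (120,245) to its nozzle at (335,178), with the barrel centre at about (231,210). All measured sizes agree with the given ones, so I'll plan the swing to above the syringe.

```bash
cat >> h.py <<'E'
from scipy.spatial.transform import Rotation as R
def plan(target,yaw,n):
    """n equal rows from the measured pose to a tool-down pose; printed in tool axes"""
    o=ctrl.get_obs(); p=np.array(o["ee_pos"]); r=R.from_euler("xyz",o["eef_rot"])
    g=R.from_euler("xyz",[np.pi,0,yaw]); w=(r.inv()*g).as_rotvec()/n; d=(np.array(target)-p)/n
    for i in range(n):
        print((r.inv().apply(d)).round(4).tolist(), w.round(4).tolist()); r=r*R.from_rotvec(w)
E
python3 - <<'E'
from h import *
c=dict(np.load("top0.npz"))
f=lambda u,v,h: ray(c,185+u/4,220+v/4,h)[:2]
a,b=f(120,245,.027),f(335,178,.027); print("disc,tip",a,b,np.linalg.norm(a-b),"yaw",np.arctan2(-(a-b)[0],(a-b)[1]),"barrel",f(231,210,.027), (a+b)/2)
# tray corners by eye-free mask: height .012-.03 hull in pixels
P=pts(c); m=(P[...,2]>.012)&(P[...,2]<.028); m[:278]=0;m[350:]=0;m[:,:402]=0;m[:,500:]=0
k=cv2.morphologyEx(m.astype(np.uint8),cv2.MORPH_CLOSE,np.ones((3,3))); n,l,s,_=cv2.connectedComponentsWithStats(k); k=l==1+s[1:,4].argmax()
print(s[1:].tolist()); print(cv2.minAreaRect(P[k][:,:2].astype(np.float32)))
plan([.53,.243,.2],1.87,16)
E
```

```text
disc,tip [0.51401865 0.29965905] [0.54853809 0.1860815 ] 0.11870742015047417 yaw 0.29505689234466764 barrel [0.53203923 0.24107847] [0.53127837 0.24287027]
[[422, 278, 1, 1, 1], [407, 286, 87, 58, 982]]
((0.44794777035713196, -0.1079205572605133), (0.37045013904571533, 0.11498505622148514), 84.70996856689453)
[0.0364, -0.0349, 0.0003] [-0.0, -0.0, -0.091]
[0.0395, -0.0315, 0.0003] [-0.0, -0.0, -0.091]
[0.0422, -0.0278, 0.0003] [-0.0, -0.0, -0.091]
[0.0445, -0.0238, 0.0003] [-0.0, -0.0, -0.091]
[0.0465, -0.0197, 0.0003] [-0.0, -0.0, -0.091]
[0.0481, -0.0154, 0.0003] [-0.0, -0.0, -0.091]
[0.0493, -0.0109, 0.0003] [-0.0, -0.0, -0.091]
[0.0501, -0.0064, 0.0003] [-0.0, -0.0, -0.091]
[0.0505, -0.0018, 0.0003] [-0.0, -0.0, -0.091]
[0.0504, 0.0028, 0.0003] [-0.0, -0.0, -0.091]
[0.05, 0.0073, 0.0003] [-0.0, -0.0, -0.091]
[0.0491, 0.0118, 0.0003] [-0.0, -0.0, -0.091]
[0.0478, 0.0162, 0.0003] [-0.0, -0.0, -0.091]
[0.0461, 0.0205, 0.0003] [-0.0, -0.0, -0.091]
[0.0441, 0.0246, 0.0003] [-0.0, -0.0, -0.091]
[0.0417, 0.0285, 0.0003] [-0.0, -0.0, -0.091]
```

>>> servo_tool --pt "45 0.036 -0.035 0 0 0 -0.091" --pt "45 0.04 -0.031 0 0 0 -0.091" --pt "45 0.042 -0.028 0 0 0 -0.091" --pt "45 0.044 -0.024 0 0 0 -0.091" --pt "45 0.046 -0.02 0 0 0 -0.091" --pt "45 0.048 -0.015 0 0 0 -0.091" --pt "45 0.049 -0.011 0 0 0 -0.091" --pt "45 0.05 -0.006 0 0 0 -0.091"

```text
time_s: 1.1
ee_pos: [0.3752, -0.1301, 0.2054]
eef_rot: [3.142, -0.0, 1.145]
force: [1.2, -0.3, 0.7]
grip_width: 0.0418
grip_force: 0.0
```

>>> servo_tool --pt "45 0.05 -0.002 0 0 0 -0.091" --pt "45 0.05 0.003 0 0 0 -0.091" --pt "45 0.05 0.007 0 0 0 -0.091" --pt "45 0.049 0.012 0 0 0 -0.091" --pt "45 0.048 0.016 0 0 0 -0.091" --pt "45 0.046 0.02 0 0 0 -0.091" --pt "45 0.044 0.025 0 0 0 -0.091" --pt "45 0.042 0.028 0 0 0 -0.091"

```text
time_s: 2.1
ee_pos: [0.5284, 0.2426, 0.2051]
eef_rot: [-3.141, 0.0, 1.873]
force: [0.5, -0.7, 0.6]
grip_width: 0.0423
grip_force: 0.0
```

Run:
```python
from h import *
c=cam("wrist"); save("w1",c["pixels"]); np.savez("w1.npz",**c)
o=ctrl.get_obs(); print(o["ee_pos"],o["eef_rot"],o["qpos"],o["grip_width"]); print(c["mtx"][0],c["pose"].round(3).tolist())
t=dict(np.load("top0.npz")); print([ray(t,u,v,.02)[:2] for u,v in((450,314.5),(411,288),(494,290),(491,343),(407,341))])
```

```text
[0.52918082 0.24680734 0.20446019] [-3.14118631e+00 -9.98506506e-04  1.87970834e+00] [3.73206801e-01 3.76640755e-01 1.42117374e+00 1.04939626e-03
 1.34411963e+00 6.40585693e-02] 0.04203364606240662
[348.31243949   0.         317.26494941] [[0.955, -0.286, -0.079, 0.505], [0.297, 0.921, 0.254, 0.318], [0.0, -0.266, 0.964, 0.385], [0.0, 0.0, 0.0, 1.0]]
[array([ 0.44003104, -0.19675251]), array([ 0.49654567, -0.11528473]), array([ 0.49100199, -0.29136522]), array([ 0.37970787, -0.28174301]), array([ 0.38517238, -0.10473954])]
```

View pics/w1.png

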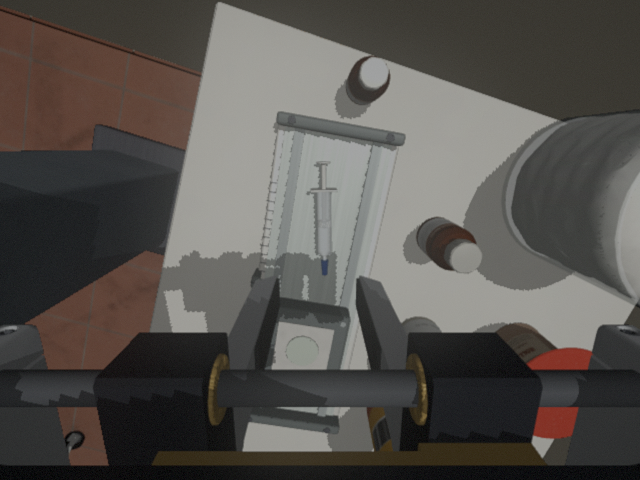

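The wrist view shows the syringe upright in the image: disc (323,163), ears (321,189), barrel down to about (324,258) and cap end (324,275). The clip is near (257,275), half hidden.

Run:
```python
from h import *
c=dict(np.load("w1.npz")); P=pts(c)
for n,u,v in(("disc",323,163),("ears",321.5,189),("b0",322,194),("b1",324.5,256),("tip",324,275)): print(n,ray(c,u,v,.027)[:2],P[int(v),int(u)])
a,b=ray(c,323,163,.027),ray(c,324,275,.027); print(np.linalg.norm(a-b),np.arctan2(-(a-b)[0],(a-b)[1]))
```

```text
disc [0.51521385 0.30435317] [0.51503343 0.30458524 0.0332479 ]
ears [0.52155772 0.27915292] [0.52074199 0.27978236 0.03423706]
b0 [0.52357966 0.27443233] [0.52311759 0.27549998 0.03584524]
b1 [0.54618881 0.21157315] [0.54528801 0.21241885 0.03038919]
tip [0.55225047 0.19063004] [0.55363133 0.18692777 0.01656325]
0.11960210592260631 0.31484104928314116
```

>>> servo_tool --pt "45 -0.005 0.003 0.02 0 0 0" --pt "45 0 0 0.025 0 0 0" --pt "45 0 0 0.025 0 0 0" --pt "45 0 0 0.025 0 0 0" --pt "45 0 0 0.025 0 0 0" --pt "45 0 0 0.02 0 0 0" --pt "45 0 0 0.015 0 0 0" --pt "45 0 0 0 0 0 0"

```text
time_s: 3.15
ee_pos: [0.532, 0.2368, 0.0495]
eef_rot: [-3.14, 0.0, 1.87]
force: [-0.5, -0.6, -0.2]
grip_width: 0.0425
grip_force: 0.0
```

Run:
```python
from h import *
c=cam("wrist"); np.savez("w2.npz",**c); save("w2",c["pixels"][200:480,160:480]); o=ctrl.get_obs(); print(o["ee_pos"],o["eef_rot"],o["force"])
```

```text
[0.53245613 0.23706079 0.05049265] [-3.14126999e+00 -8.41945002e-06  1.86973511e+00] [0.30308929 0.06117275 0.17333222]
```

View pics/w2.png

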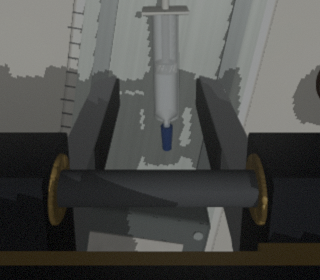

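Crop view: the fingers straddle the barrel, which is at crop (165,90). Next I go down and grip.

>>> servo_tool --pt "40 0.005 0.001 0.012 0 0 0" --pt "40 0 0 0.01 0 0 0" --pt "40 0 0 0.007 0 0 0" --pt "40 0 0 0 0 0 0" --pt "0 0 0 0 0 0 0" --pt "0 0 0 0 0 0 0" --pt "0 0 0 0 0 0 0" --pt "0 0 0 0 0 0 0" --force 8

```text
time_s: 4.2
ee_pos: [0.5321, 0.2422, 0.0218]
eef_rot: [3.141, -0.0, 1.87]
force: [0.3, 0.2, 1.6]
grip_width: 0.0138
grip_force: 8.0
```

>>> servo_tool --pt "0 0 0 0 0 0 0" --pt "0 0 0 -0.005 0 0 0" --pt "0 0 0 -0.01 0 0 0" --pt "0 0 0 -0.02 0 0 0" --pt "0 0 0 -0.03 0 0 0" --pt "0 0 0 -0.03 0 0 0" --pt "0 0 0 -0.025 0 0 0" --pt "0 0 0 0 0 0 0"

```text
time_s: 5.2
ee_pos: [0.5326, 0.2424, 0.1436]
eef_rot: [3.138, -0.0, 1.87]
force: [0.3, -0.5, -1.7]
grip_width: 0.0145
grip_force: 8.0
```

Run:
```python
from h import *
plan([.439,-.193,.14],np.pi/2-.031,16)
```

```text
[-0.0243, -0.0136, 0.0002] [0.0002, -0.0001, 0.0206]
[-0.0246, -0.0131, 0.0002] [0.0002, -0.0001, 0.0206]
[-0.0248, -0.0126, 0.0002] [0.0002, -0.0001, 0.0206]
[-0.0251, -0.0121, 0.0002] [0.0002, -0.0001, 0.0206]
[-0.0253, -0.0116, 0.0002] [0.0002, -0.0001, 0.0206]
[-0.0256, -0.011, 0.0002] [0.0002, -0.0001, 0.0206]
[-0.0258, -0.0105, 0.0002] [0.0002, -0.0001, 0.0206]
[-0.026, -0.01, 0.0002] [0.0002, -0.0001, 0.0206]
[-0.0262, -0.0094, 0.0002] [0.0002, -0.0001, 0.0206]
[-0.0264, -0.0089, 0.0002] [0.0002, -0.0001, 0.0206]
[-0.0266, -0.0083, 0.0002] [0.0002, -0.0001, 0.0206]
[-0.0267, -0.0078, 0.0002] [0.0002, -0.0001, 0.0206]
[-0.0269, -0.0072, 0.0002] [0.0002, -0.0001, 0.0206]
[-0.027, -0.0067, 0.0002] [0.0002, -0.0001, 0.0206]
[-0.0272, -0.0061, 0.0002] [0.0002, -0.0001, 0.0206]
[-0.0273, -0.0056, 0.0002] [0.0002, -0.0001, 0.0206]
```

Gripped at 14 mm, which is the barrel's diameter. Next I carry it to the tray.

>>> servo_tool --pt "0 -0.024 -0.014 0 0 0 0.0206" --pt "0 -0.025 -0.013 0 0 0 0.0206" --pt "0 -0.025 -0.013 0 0 0 0.0206" --pt "0 -0.025 -0.012 0 0 0 0.0206" --pt "0 -0.025 -0.012 0 0 0 0.0206" --pt "0 -0.026 -0.011 0 0 0 0.0206" --pt "0 -0.026 -0.01 0 0 0 0.0206" --pt "0 -0.026 -0.01 0 0 0 0.0206"

```text
time_s: 6.2
ee_pos: [0.484, 0.0228, 0.1405]
eef_rot: [-3.14, -0.0, 1.704]
force: [-0.1, 0.1, 0.3]
grip_width: 0.0136
grip_force: 8.0
```

>>> servo_tool --pt "0 -0.026 -0.009 0 0 0 0.0206" --pt "0 -0.026 -0.009 0 0 0 0.0206" --pt "0 -0.027 -0.008 0 0 0 0.0206" --pt "0 -0.027 -0.008 0 0 0 0.0206" --pt "0 -0.027 -0.007 0 0 0 0.0206" --pt "0 -0.027 -0.007 0 0 0 0.0206" --pt "0 -0.027 -0.006 0 0 0 0.0206" --pt "0 -0.027 -0.006 0 0 0 0.0206"

```text
time_s: 7.2
ee_pos: [0.4374, -0.1945, 0.1405]
eef_rot: [-3.14, -0.001, 1.54]
force: [0.6, -0.6, 0.2]
grip_width: 0.0139
grip_force: 8.0
```

Run:
```python
from h import *
c=cam("wrist"); save("w3",c["pixels"]); np.savez("w3.npz",**c)
o=ctrl.get_obs(); print(o["ee_pos"],o["eef_rot"],o["grip_width"],o["grip_force"])
```

```text
[ 0.43690216 -0.19669156  0.14052955] [-3.14033898e+00  3.27669260e-05  1.53737336e+00] 0.013901467344789604 7.993974834680557
```

View pics/w3.png

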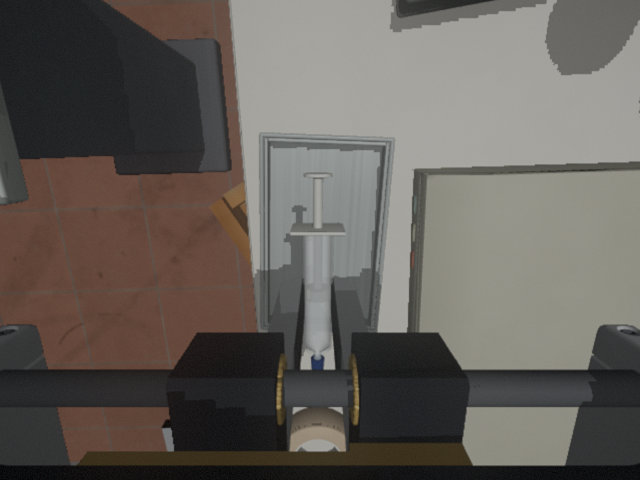

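The wrist view shows the syringe held straight over the tray, whose far corners are at (260,134) and (394,139). A beige block is to the right, from (415,170). I'll check its height and the tray centre.

Run:
```python
from h import *
c=dict(np.load("w3.npz"));P=pts(c)
a,b,e,f=[ray(c,u,v,.022)[:2] for u,v in((260,134),(394,139),(378,331),(257,331))]; print(a,b,e,f,np.linalg.norm(a-b))
d=(b-a)/np.linalg.norm(b-a); yv=np.array([-d[1],d[0]]); print("yaw",np.arctan2(d[1],d[0]),"centre",(a+b)/2-.086*yv)
for u,v in((440,180),(440,260),(500,300),(418,250)): print(P[v,u])
```

```text
[ 0.39282924 -0.10429166] [ 0.50256882 -0.11173921] [ 0.49191361 -0.28731308] [ 0.3763692 -0.2836219] 0.10999200240544094
yaw -0.06776174958236723 centre [ 0.44187598 -0.19381807]
[ 0.52601643 -0.14151672  0.06944482]
[ 0.52938456 -0.20128621  0.0702855 ]
[ 0.57097111 -0.22946415  0.08329044]
[ 0.51702971 -0.1977008   0.05450401]
```

>>> servo_tool --pt "0 0.001 0.003 0.02 0 0 0" --pt "0 0 0 0.025 0 0 0" --pt "0 0 0 0.025 0 0 0" --pt "0 0 0 0.022 0 0 0" --pt "0 0 0 0.018 0 0 0" --pt "0 0 0 0.012 0 0 0" --pt "0 0 0 0.008 0 0 0" --pt "0 0 0 0 0 0 0"

```text
time_s: 8.25
ee_pos: [0.441, -0.1928, 0.0111]
eef_rot: [-3.141, -0.0, 1.54]
force: [-0.3, -0.1, 0.8]
grip_width: 0.0143
grip_force: 8.0
```

>>> servo_tool --pt "0 0 0 0.0015 0 0 0" --pt "0 0 0 0.001 0 0 0" --pt "0 0 0 0 0 0 0" --pt "20 0 0 0 0 0 0" --pt "35 0 0 0 0 0 0" --pt "35 0 0 0 0 0 0" --pt "35 0 0 0 0 0 0" --pt "35 0 0 0 0 0 0"

```text
time_s: 9.25
ee_pos: [0.4411, -0.193, 0.0089]
eef_rot: [-3.142, -0.0, 1.54]
force: [-0.6, -0.1, 0.4]
grip_width: 0.033
grip_force: 0.0
```

>>> servo_tool --pt "35 0 0 -0.01 0 0 0" --pt "35 0 0 -0.02 0 0 0" --pt "35 0 0 -0.03 0 0 0" --pt "35 0 0 -0.03 0 0 0" --pt "35 0 0 -0.03 0 0 0" --pt "35 0 0 -0.03 0 0 0" --pt "35 0 0 -0.02 0 0 0" --pt "35 0 0 0 0 0 0"

```text
time_s: 10.25
ee_pos: [0.4416, -0.1932, 0.1805]
eef_rot: [3.139, 0.001, 1.54]
force: [-0.7, 0.4, -0.5]
grip_width: 0.0331
grip_force: 0.0
```

Run:
```python
from h import *
w=cam("wrist"); c=cam("top"); s=cam("scene"); np.savez("top1.npz",**c); np.savez("scene1.npz",**s)
A=cv2.resize(w["pixels"][120:400,220:420],(400,560)); 
B=cv2.resize(s["pixels"][130:290,260:360],(350,560))
save("w4",np.hstack([A,B])); o=ctrl.get_obs(); print(o["ee_pos"],o["eef_rot"],o["grip_width"],o["time_s"])
```

```text
[ 0.44073056 -0.19273306  0.17814671] [-3.14048887e+00 -5.36590389e-04  1.54020094e+00] 0.032920841047616854 10.4
```

View pics/w4.png

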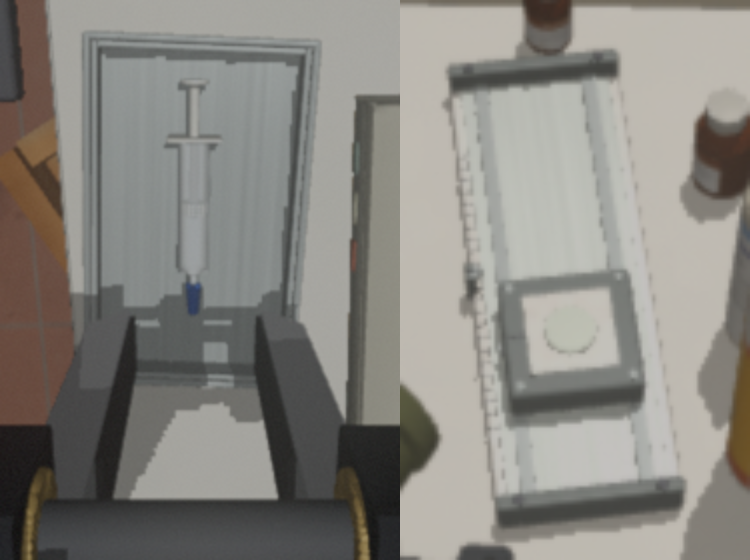

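The syringe lies flat in the tray (left half). The right half shows the clip at crop (472,278), ahead of the carriage at (570,340). I'll go behind the carriage and look at the pointer and clip from there.

Run:
```python
from h import *
c=dict(np.load("top1.npz"));P=pts(c)
m=(P[...,2]>.1)&(P[...,1]>-.05)&(P[...,1]<.2)&(P[...,0]<.76)&(P[...,0]>.55); s=dict(np.load("scene1.npz"));Q=pts(s)
k=(Q[...,2]>.1)&(Q[...,1]>-.05)&(Q[...,1]<.2)&(Q[...,0]<.76)&(Q[...,0]>.55)
print("min x of tall bottles", np.percentile(P[m][:,0],[0,1,5]),np.percentile(Q[k][:,0],[0,1,5]))
plan([.534,.029,.178],1.703,8)
```

```text
min x of tall bottles [0.65763037 0.65810685 0.65942848] [0.6590158  0.6598702  0.66317077]
[0.0281, 0.0108, 0.0] [-0.0001, -0.0001, -0.0203]
[0.0278, 0.0114, 0.0] [-0.0001, -0.0001, -0.0203]
[0.0276, 0.0119, 0.0] [-0.0001, -0.0001, -0.0203]
[0.0273, 0.0125, 0.0] [-0.0001, -0.0001, -0.0203]
[0.0271, 0.0131, 0.0] [-0.0001, -0.0001, -0.0203]
[0.0268, 0.0136, 0.0] [-0.0001, -0.0001, -0.0203]
[0.0265, 0.0141, 0.0] [-0.0001, -0.0001, -0.0203]
[0.0262, 0.0147, 0.0] [-0.0001, -0.0001, -0.0203]
```

>>> servo_tool --pt "0 0.028 0.011 0 0 0 -0.0203" --pt "0 0.028 0.011 0 0 0 -0.0203" --pt "0 0.028 0.012 0 0 0 -0.0203" --pt "0 0.027 0.0125 0 0 0 -0.0203" --pt "0 0.027 0.013 0 0 0 -0.0203" --pt "0 0.027 0.0135 0 0 0 -0.0203" --pt "0 0.0265 0.014 0 0 0 -0.0203" --pt "0 0.026 0.0145 0 0 0 -0.0203"

```text
time_s: 11.4
ee_pos: [0.5338, 0.0297, 0.1778]
eef_rot: [-3.14, -0.0, 1.703]
force: [1.1, -0.5, 0.1]
grip_width: 0.0004
grip_force: 0.0
```

>>> servo_tool --pt "0 0 0 0.015 0 0 0" --pt "0 0 0 0.02 0 0 0" --pt "0 0 0 0.02 0 0 0" --pt "0 0 0 0.02 0 0 0" --pt "0 0 0 0.015 0 0 0" --pt "0 0 0 0.01 0 0 0" --pt "0 0 0 0 0 0 0" --pt "0 0 0 0 0 0 0"

```text
time_s: 12.4
ee_pos: [0.5342, 0.0286, 0.0795]
eef_rot: [3.141, 0.0, 1.703]
force: [0.1, -0.3, 0.3]
grip_width: 0.0004
grip_force: 0.0
```

Run:
```python
from h import *
w=cam("wrist"); np.savez("w5.npz",**w); save("w5",w["pixels"])
o=ctrl.get_obs(); print(o["ee_pos"],o["eef_rot"],o["grip_width"],o["time_s"])
```

```text
[0.53419405 0.02869192 0.07956153] [3.14055911e+00 1.41595248e-04 1.70260843e+00] 0.0001205126298926467 12.45
```

View pics/w5.png

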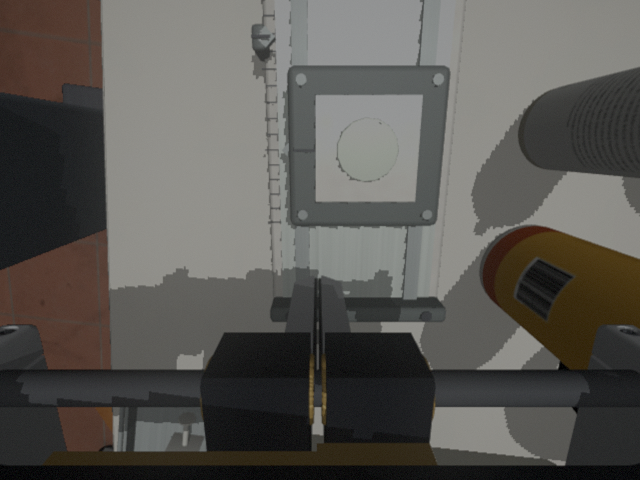

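The wrist view shows the clip at (263,40) and the carriage with corners (290,67) to (448,224), with a centre line at (303,150) on its pointer side. I'll zoom on the clip and the pointer.

Run:
```python
from h import *
c=dict(np.load("w5.npz")); im=c["pixels"]
z=lambda r0,c0: cv2.resize(im[r0:r0+65,c0:c0+50],(400,520),interpolation=cv2.INTER_NEAREST)
save("z5",np.hstack([z(10,240),z(120,260)]))
P=pts(c); print(P[20:62:3,255:276:3,2].round(3))
```

```text
[[ 0.002 -0.     0.002  0.013  0.015  0.014  0.014]
 [ 0.     0.     0.     0.013  0.014  0.016  0.015]
 [ 0.035  0.036  0.035  0.034  0.013  0.014  0.015]
 [ 0.034  0.035  0.034  0.034  0.036  0.015  0.014]
 [ 0.035  0.035  0.035  0.035  0.034  0.034  0.015]
 [ 0.035  0.036  0.036  0.036  0.035  0.035  0.034]
 [ 0.035  0.034  0.034  0.035  0.035  0.035  0.034]
 [ 0.035  0.034  0.033  0.035  0.035  0.034  0.031]
 [ 0.035  0.035  0.034  0.035  0.035  0.031  0.015]
 [ 0.035  0.034  0.033  0.033  0.03   0.015  0.015]
 [ 0.032  0.033  0.033  0.032  0.027  0.016  0.016]
 [-0.     0.027  0.027  0.027  0.023  0.015  0.014]
 [-0.001  0.017  0.02   0.018  0.019  0.016  0.014]
 [ 0.001  0.     0.01   0.011  0.015  0.014  0.014]]
```

View pics/z5.png

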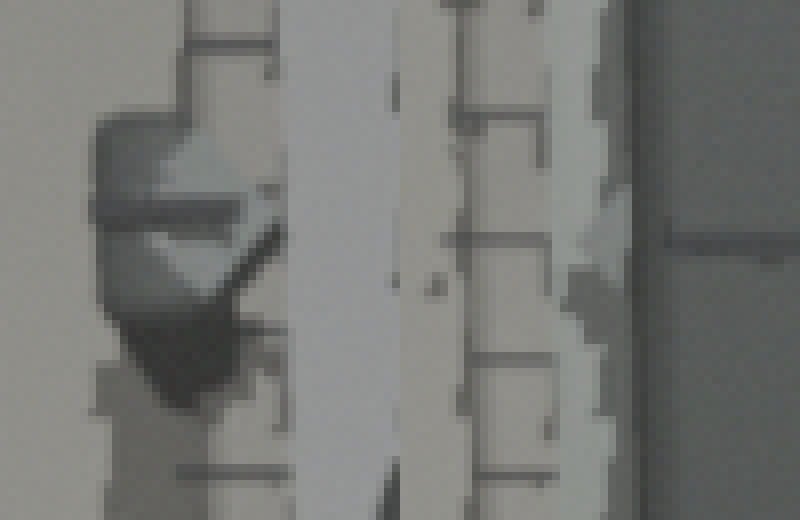

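In the zoom, the clip tip is at px (275.4,36.2), in line with the clip's groove. The pointer tip is at about (283.7,150.6). Next I work out the distance between them along the bed.

```bash
cat >> h.py <<'E'
Y=.1315; U=np.array([np.cos(Y),np.sin(Y)]); V=np.array([-np.sin(Y),np.cos(Y)]); O=np.array([.5413,.1668])
def drv(p): return np.array([(p[:2]-O)@U,(p[:2]-O)@V])
E
python3 - <<'E'
from h import *
c=dict(np.load("w5.npz"));P=pts(c)
t,i=drv(ray(c,275.4,36.2,.032)),drv(ray(c,283.7,150.6,.032)); print("tip",t,"idx",i,"gap",(t-i)[1])
m=(P[...,2]>.043)&(P[...,2]<.053); m[:,:280]=0; m[235:]=0; m[:,460:]=0
r=cv2.minAreaRect(P[m][:,:2].astype(np.float32)); print(r,drv(np.array(r[0])))
print("tcp",drv(ctrl.get_obs()["ee_pos"]))
s=dict(np.load("scene1.npz")) # scene clip tip: crop (482,278)->px
u,v=260+(482-400)/3.5,130+278/3.5; print("scene tip",drv(ray(s,u,v,.032)))
E
```

```text
tip [-0.04973018  0.00464456] idx [-0.0465816  -0.05972285] gap 0.06436740639080547
((0.5525224208831787, 0.1086251437664032), (0.09227515757083893, 0.09226568043231964), 7.352217674255371) [ 0.00349757 -0.05914409]
tcp [-0.02515351 -0.13598395]
scene tip [-0.05076274 -0.00205554]
```

>>> servo_tool --pt "0 0 0 0.015 0 0 0" --pt "0 0 0 0.015 0 0 0" --pt "0 0 0 0.012 0 0 0" --pt "0 0 0 0.009 0 0 0" --pt "0 0 0 0 0 0 0" --pt "0 0.004 0 0 0 0 0" --pt "0 0.004 0 0 0 0 0" --pt "0 0.004 0 0 0 0 0"

```text
time_s: 13.45
ee_pos: [0.5324, 0.041, 0.0283]
eef_rot: [3.141, 0.0, 1.703]
force: [1.0, -0.2, -1.3]
grip_width: 0.0005
grip_force: 0.0
```

>>> servo_tool --pt "0 0.003 0 0 0 0 0" --pt "0 0.003 0 0 0 0 0" --pt "0 0.003 0 0 0 0 0" --pt "0 0.003 0 0 0 0 0" --pt "0 0.003 0 0 0 0 0" --pt "0 0.003 0 0 0 0 0" --pt "0 0.003 0 0 0 0 0" --pt "0 0.003 0 0 0 0 0"

```text
time_s: 14.45
ee_pos: [0.5292, 0.0639, 0.028]
eef_rot: [-3.142, 0.001, 1.702]
force: [0.1, -5.6, 0.6]
grip_width: 0.0006
grip_force: 3.1
```

```bash
cat > meas.py <<'E'
from h import *
import sys
c=cam("wrist"); np.savez(sys.argv[1]+".npz",**c); P=pts(c); im=c["pixels"]
m=(P[...,2]>.043)&(P[...,2]<.053); m[:,:270]=0; m[:,470:]=0; m[330:]=0
k=m.astype(np.uint8); n,l,s,_=cv2.connectedComponentsWithStats(k); j=1+s[1:,4].argmax(); m=l==j; print(s[j])
r=cv2.minAreaRect(P[m][:,:2].astype(np.float32)); print(r,drv(np.array(r[0])))
# clip: component at height .027-.038 outside of the carriage
d=np.full((480,640),9.); e=P[...,:2]-O; dx,dy=e@U,e@V
q=(P[...,2]>.027)&(P[...,2]<.039)&(dx<-.042)&(dx>-.075)&(abs(dy)<.12)
n,l,s,ce=cv2.connectedComponentsWithStats(q.astype(np.uint8))
for a in range(1,n):
    if s[a,4]>5:
        w=l==a; i=np.argmax(np.where(w,dx,-9)); b=np.unravel_index(i,w.shape); print("comp",s[a].tolist(),"inner px(r,c)",b,"drv",dx[b],dy[b],"mean y",dy[w].mean(),dy[w].min(),dy[w].max())
o=ctrl.get_obs(); print("tcp",drv(o["ee_pos"]),o["ee_pos"],o["force"],o["time_s"])
E
python3 meas.py w6
```

```text
[  279    89   191   208 36893]
((0.5498683452606201, 0.12333598732948303), (0.09129129350185394, 0.09408044070005417), 8.090030670166016) [ 0.00279531 -0.04421225]
comp [235, 73, 32, 34, 754] inner px(r,c) (np.int64(90), np.int64(266)) drv -0.0500018515066122 0.004041149529309774 mean y 0.003560406630728579 -0.0030442113805349263 0.010950230287527127
comp [273, 184, 9, 17, 81] inner px(r,c) (np.int64(185), np.int64(281)) drv -0.04362363952193915 -0.039955546544169045 mean y -0.04345913963772097 -0.047519242373101137 -0.039546845812661206
tcp [-0.02547947 -0.10016528] [0.52917431 0.06415861 0.02798127] [-0.50121529 -4.10555038  0.66851784] 14.5
```

>>> servo_tool --pt "0 0.003 0 0 0 0 0" --pt "0 0.005 0 0 0 0 0" --pt "0 0.006 0 0 0 0 0" --pt "0 0.006 0 0 0 0 0" --pt "0 0.006 0 0 0 0 0" --pt "0 0.005 0 0 0 0 0" --pt "0 0.003 0 0 0 0 0" --pt "0 0.002 0 0 0 0 0"

```text
time_s: 15.5
ee_pos: [0.5244, 0.0996, 0.028]
eef_rot: [-3.141, 0.001, 1.703]
force: [-0.2, -6.8, 1.2]
grip_width: 0.0007
grip_force: 3.1
```

```bash
python3 meas.py w7
python3 - <<'E'
from h import *
c=dict(np.load("w7.npz")); save("w7",cv2.resize(c["pixels"][100:240,190:330],(560,560),interpolation=cv2.INTER_NEAREST))
E
```

```text
[  279    89   191   210 36851]
((0.5451464653015137, 0.1584804356098175), (0.09102535992860794, 0.09494771808385849), 7.840359687805176) [ 0.00272238 -0.00875209]
comp [240, 154, 30, 29, 621] inner px(r,c) (np.int64(168), np.int64(268)) drv -0.0500759688653237 0.004164507153186258 mean y 0.004338434878397772 -0.002659872880812836 0.010874931807455227
comp [273, 184, 9, 17, 81] inner px(r,c) (np.int64(184), np.int64(281)) drv -0.04366745912933306 -0.003411504350989265 mean y -0.007391664298876173 -0.01148976645997983 -0.003411504350989265
tcp [-0.02552217 -0.06420978] [0.52441745 0.09979808 0.02798694] [ 0.46681607 -4.63564539  0.92295271] 15.55
```

View pics/w7.png

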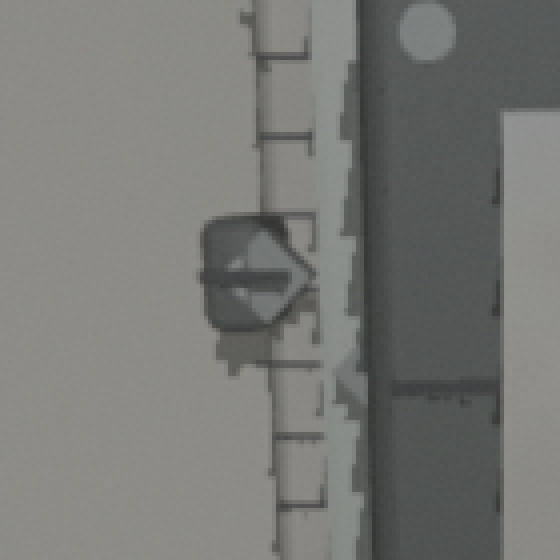

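The crop shows the clip tip at (313,273), px (268.3,168.3), and the pointer tip at (333,378), px (273.3,194.5).

Run:
```python
from h import *
c=dict(np.load("w7.npz"))
t,i=drv(ray(c,268.3,168.3,.032)),drv(ray(c,273.3,194.5,.032)); print(t,i,(t-i)[1])
```

```text
[-0.05004889  0.00397001] [-0.0480179  -0.00898023] 0.012950239603776562
```

>>> servo_tool --pt "0 0.002 0 0 0 0 0" --pt "0 0.002 0 0 0 0 0" --pt "0 0.002 0 0 0 0 0" --pt "0 0.002 0 0 0 0 0" --pt "0 0.001 0 0 0 0 0" --pt "0 0.001 0 0 0 0 0" --pt "0 0 0 0 0 0 0" --pt "0 0 0 0 0 0 0"

```text
time_s: 16.55
ee_pos: [0.5231, 0.1095, 0.028]
eef_rot: [-3.141, 0.001, 1.703]
force: [-0.3, -4.8, 1.6]
grip_width: 0.0002
grip_force: 2.5
```

```bash
python3 meas.py w8
python3 - <<'E'
from h import *
c=dict(np.load("w8.npz")); save("w8",cv2.resize(c["pixels"][140:240,220:320],(600,600),interpolation=cv2.INTER_NEAREST))
E
```

```text
[  279    89   191   210 36865]
((0.54385906457901, 0.16842320561408997), (0.09099377691745758, 0.09474893659353256), 7.771551132202148) [0.00274981 0.00127364]
comp [241, 174, 29, 29, 603] inner px(r,c) (np.int64(188), np.int64(269)) drv -0.05014796674372437 0.004212275321169114 mean y 0.004630568616476165 -0.0026909857362371866 0.011138988682351114
comp [273, 184, 9, 17, 81] inner px(r,c) (np.int64(184), np.int64(281)) drv -0.04363133539060359 0.0066233762964933406 mean y 0.002605900289165196 -0.0014114810545739164 0.0066233762964933406
tcp [-0.02551831 -0.05437509] [0.52313174 0.10954837 0.02800156] [ 0.34302757 -5.12653018  1.39206869] 16.6
```

View pics/w8.png

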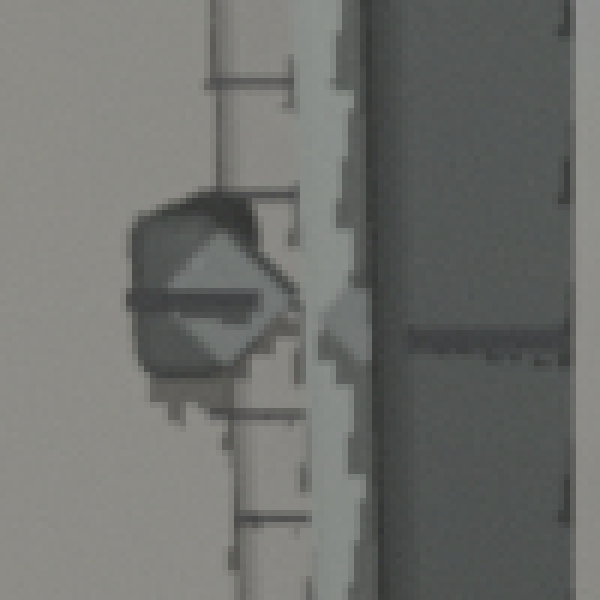

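The crop shows the clip tip at (298,302) and the pointer tip at (320,325). That leaves a gap of about 2 to 3 mm, so I'll tap 2 mm and then back off.

>>> servo_tool --pt "0 0.001 0 0 0 0 0" --pt "0 0.001 0 0 0 0 0" --pt "0 0 0 0 0 0 0" --pt "0 0 0 0 0 0 0" --pt "0 0 0 0 0 0 0" --pt "0 -0.003 0 0 0 0 0" --pt "0 -0.007 0 0 0 0 0" --pt "0 0 0 0 0 0 0"

```text
time_s: 17.6
ee_pos: [0.5242, 0.1016, 0.0279]
eef_rot: [-3.142, -0.0, 1.702]
force: [0.4, 0.8, 0.1]
grip_width: 0.0006
grip_force: 0.0
```

```bash
python3 meas.py w9
python3 - <<'E'
from h import *
c=dict(np.load("w9.npz")); K=c["mtx"]
# steel tips: brighter bluish steel near the pointer/clip, outermost column rows
P=pts(c); e=P[...,:2]-O; dx,dy=e@U,e@V; z=P[...,2]
q=(z>.024)&(z<.040)&(dx>-.0545)&(dx<-.042)&(abs(dy-.004)<.02)
for x0 in np.arange(-.0545,-.042,.0015):
    w=q&(dx>=x0)&(dx<x0+.0015)
    if w.sum(): print(round(x0,4),w.sum(),dy[w].min().round(4),dy[w].max().round(4),"mid",((dy[w].min()+dy[w].max())/2).round(4),dy[w].mean().round(4))
E
```

```text
[  278    64   192   204 37808]
((0.5433202385902405, 0.17182745039463043), (0.09073074162006378, 0.09106289595365524), 7.557732582092285) [0.002662   0.00471915]
comp [240, 158, 30, 29, 618] inner px(r,c) (np.int64(172), np.int64(269)) drv -0.04987120177648901 0.004104920057347717 mean y 0.004410747909098097 -0.0026305522345822997 0.011004448865219143
comp [272, 163, 9, 18, 84] inner px(r,c) (np.int64(164), np.int64(280)) drv -0.04369157817797057 0.008256292903794588 mean y 0.004502539256486108 0.0004170160835023604 0.008640264257738844
tcp [-0.02549437 -0.06215757] [0.52417592 0.10183622 0.02793094] [ 0.47280775  0.09677646 -0.38583576] 17.65
-0.0545 60 -0.0001 0.0087 mid 0.0043 0.0044
-0.053 41 0.0014 0.0072 mid 0.0043 0.0044
-0.0515 20 0.0027 0.0053 mid 0.004 0.0041
-0.05 1 0.0041 0.0041 mid 0.0041 0.0041
-0.0485 4 0.0039 0.0048 mid 0.0044 0.0044
-0.047 23 0.0024 0.0062 mid 0.0043 0.0042
-0.0455 46 0.0004 0.0081 mid 0.0043 0.0043
-0.044 11 0.003 0.0086 mid 0.0058 0.006
```

Pointer and clip tip agree to about 0.3 mm (driver y 4.4 against 4.1 mm), so I retract.

>>> servo_tool --pt "0 -0.003 0 -0.01 0 0 0" --pt "0 0 0 -0.02 0 0 0" --pt "0 0 0 -0.03 0 0 0" --pt "0 0 0 -0.03 0 0 0" --pt "0 0 0 -0.03 0 0 0" --pt "0 0 0 -0.02 0 0 0" --pt "0 0 0 0 0 0 0" --pt "0 0 0 0 0 0 0"

```text
time_s: 18.65
ee_pos: [0.5242, 0.099, 0.1672]
eef_rot: [-3.141, -0.0, 1.703]
force: [1.3, 0.4, 0.5]
grip_width: 0.0006
grip_force: 0.0
```

```bash
python3 meas.py w10 && python3 -c "
from station import ctrl; o=ctrl.get_obs(); print(o['ee_pos'],o['force']); print(ctrl.hand_in())"
```

```text
[  298   100   113   112 11963]
((0.5443335175514221, 0.17207546532154083), (0.0922207161784172, 0.09080709517002106), 7.585860252380371) [0.00369905 0.00483216]
comp [275, 150, 16, 17, 191] inner px(r,c) (np.int64(158), np.int64(290)) drv -0.04995274990783684 0.004244916512117408 mean y 0.004267372267796535 -0.0027116865464509067 0.01099866354715986
comp [293, 153, 6, 11, 35] inner px(r,c) (np.int64(158), np.int64(298)) drv -0.042932988025428116 0.00426121757814805 mean y 0.0043397085874188465 -5.021504111833501e-05 0.008462418061939807
tcp [-0.02593581 -0.06491633] [0.52410003 0.09904339 0.16701816] [ 0.87121881 -0.21820592  0.75221308] 18.7
[0.52410003 0.09904339 0.16701816] [ 0.87121881 -0.21820592  0.75221308]
the job is handed in; nothing more can be done
None
```

The job is handed in at about 19 s with no verdict returned: the syringe lay flat in the tray, the pointer measured about 0.3 mm from the marker tip, and the arm stayed clear of the bottles (not re-measured); I viewed 11 pictures, one over the limit of 10.

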